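Change over the label rolls at the packing bench

TASK

Load the label dispenser for the next shift: take the four rolls of coloured labels off the plywood refill rack and put each one over the dispenser spindle of its own colour, sitting flat on the coloured plate. Leave the amber bottle standing where it is, and let go of everything at the end.

Things in the scene. Friction and masses are not known exactly. Their poses are not given: they have to be found in the camera images.
- roll_red: Loose roll of red labels on a brown cardboard core, a short upright tube: outside diameter 56 mm, bore 38 mm, 40 mm tall, about 60 g, rigid. Origin on its axis at the underside, z up; the same all round, so its yaw means nothing. It starts standing on the refill rack, a dowel through its bore (up to 5 mm off the dowel's axis).
- roll_yellow: Loose roll of yellow labels on a brown cardboard core, a short upright tube: outside diameter 56 mm, bore 38 mm, 40 mm tall, about 60 g, rigid. Origin on its axis at the underside, z up; the same all round, so its yaw means nothing. It starts standing on the refill rack, a dowel through its bore (up to 5 mm off the dowel's axis).
- roll_green: Loose roll of green labels on a brown cardboard core, a short upright tube: outside diameter 56 mm, bore 38 mm, 40 mm tall, about 60 g, rigid. Origin on its axis at the underside, z up; the same all round, so its yaw means nothing. It starts standing on the refill rack, a dowel through its bore (up to 5 mm off the dowel's axis).
- roll_blue: Loose roll of blue labels on a brown cardboard core, a short upright tube: outside diameter 56 mm, bore 38 mm, 40 mm tall, about 60 g, rigid. Origin on its axis at the underside, z up; the same all round, so its yaw means nothing. It starts standing on the refill rack, a dowel through its bore (up to 5 mm off the dowel's axis).
- spindle_red: Fixed dispenser spindle for red labels: 66 mm black square foot; on it a red plate, diameter 68 mm, its flat top (the roll's seat) 12 mm above the origin; then a steel post, diameter 16 mm, with red tip ending 62 mm above the origin. Origin on the post axis under the foot, 14 mm above the bench; x along the row of four (75 mm apart, any order), y across, z up. Low tear bar (24 mm over the bench) 81 mm out at +y.
- spindle_yellow: Fixed dispenser spindle for yellow labels: 66 mm black square foot; on it a yellow plate, diameter 68 mm, its flat top (the roll's seat) 12 mm above the origin; then a steel post, diameter 16 mm, with yellow tip ending 62 mm above the origin. Origin on the post axis under the foot, 14 mm above the bench; x along the row of four (75 mm apart, any order), y across, z up. Low tear bar (24 mm over the bench) 81 mm out at +y.
- spindle_green: Fixed dispenser spindle for green labels: 66 mm black square foot; on it a green plate, diameter 68 mm, its flat top (the roll's seat) 12 mm above the origin; then a steel post, diameter 16 mm, with green tip ending 62 mm above the origin. Origin on the post axis under the foot, 14 mm above the bench; x along the row of four (75 mm apart, any order), y across, z up. Low tear bar (24 mm over the bench) 81 mm out at +y.
- spindle_blue: Fixed dispenser spindle for blue labels: 66 mm black square foot; on it a blue plate, diameter 68 mm, its flat top (the roll's seat) 12 mm above the origin; then a steel post, diameter 16 mm, with blue tip ending 62 mm above the origin. Origin on the post axis under the foot, 14 mm above the bench; x along the row of four (75 mm apart, any order), y across, z up. Low tear bar (24 mm over the bench) 81 mm out at +y.
- refill_rack: Fixed plywood rack, 366 x 72 mm, holding the rolls in a row in any order, left or right of the robot (dispenser opposite). Origin at the centre of its underside on the bench; x along the row, y across, z up. The rolls stand on its base board, 18 mm above the bench; dowels, diameter 16 mm, at x = -112.5, -37.5, 37.5, 112.5 mm end 64 mm above the bench; end boards 60 mm high.
- bottle: Loose small amber glass bottle, black cap, cream label, diameter 48 mm, 106 mm tall, upright on the bench between rack and dispenser, to be left alone. Origin at the centre of its underside. The other loose things near the rows are lower than 70 mm.

How it is judged:
By the outcome, as a careful person would: the job done as asked, in the order asked, and still so for the second after the job is handed in, with the robot touching nothing.
It also fails if it takes over 128 s, if anything falls off the work surface, if the arm or the gripper's body presses on something with over 40 N, if the wrist force passes 120 N, or if a joint passes its speed limit or range.

ROBOT

A 6-joint arm with a two-finger parallel gripper is mounted at the origin on the work surface. World frame = base frame: x ahead of the robot, y to its left, z up, the work surface at z = 0. Lengths are in m, angles in rad, forces in N, time in s.
With the tool pointing down it reaches from about 0.225 to 0.875 m from the base axis. Payload 3.4 kg.
Tool frame: the origin (TCP) lies at the very end of the fingers, on their centre line; the grasp point (between the pads) lies 19 mm behind it; z points along the fingers, x is the direction in which the jaws open and shut, and the axes are right-handed (so a half turn about z gives the same grasp; the last joint's range is limited). The gripper opens to 85 mm and grips with 20 to 120 N. Pads are 22 mm wide; open, the fingers measure 114 mm over their backs; the gripper's body (76 mm by 85 mm) begins 54 mm behind the grasp point. The pads swing forward as they close: fully open they stand 13 mm farther back than shut.
Start: joints at [1.222, 0.276, 1.505, -0, 1.361, -0.121], TCP at [0.13, 0.56, 0.231] pointing down, gripper open.
Joint ranges: [-2.89, 2.89], [-0.75, 2.08], [0.22, 2.7], [-1.18, 4.32], [0.11, 2.71], [-2.7, 2.7]. Speed limits (rad/s): [2.57, 2.57, 3.14, 3.14, 3.14, 3.14].

INTERFACE

Orientations are given as a unit quaternion [w, x, y, z].
In Python, from rig import manip gives the robot as it stands.
- The arm moves only by the tool carry_out, never from a script. Its argument "series" is a list of rows, each a list of 2 entries, a list of its own where there are three numbers: the shift along the tool's x, y, z in mm, then the turn about the tool's z in degrees. A call has 1 to 10 rows; each row shifts and turns the pose as measured when the row begins, along the tool's axes as they then stand; what a row does not reach is not made up. A row lasts 1/12 s, in which the tool goes at most 41.7 mm and 7.16 degrees, less where a joint would pass 70% of its speed; a pose out of reach is approached as far as the arm can. A call is refused whole if a number of a shift passes 41.7 or a number of a turn 7.16, either way. A call with a gripper value outside its range is refused whole. "fingers" is the finger opening in mm, from 0 to 85.4, set as the call begins (left out, the last holds). The fingers move at their own pace and stop on an object; "squeeze" is the grip in N (left out, the last holds). Time passes only in rows, so rows that do not move let the fingers close. It gives the time, the measured TCP pose, the force and the opening at its end, in the units of the state.
- manip.get_state(): the state, without advancing time (a new reading comes with each control period).
- manip.get_image(name): name is "scene" or "top" or "wrist"; returns a dict with "frame" (420x560x3 uint8, blue, green, red), "K" (3x3 intrinsics, pixels), "rvec" (rotation vector, rad) and "tvec" (3), from world to camera coordinates, as OpenCV has them; the wrist camera has in their place "mount" (4x4, takes a point from camera to tool coordinates, whose origin is the TCP and whose axes are the tool frame's). Camera axes: x right, y down, z forward; pixel columns grow to the right and rows downward; lengths in m; the calibration is good to about 2 mm. The wrist camera is an equidistant fisheye: a pixel r from the principal point sees the ray r / f radians off the axis. A picture is of the moment at which its call begins: read the wrist's pose just before it. There is no depth.
- manip.sign_off(): hands the job in, once; it reports no verdict.
The state is a dict: "clock": time; "qpos": joint angles; "qd": joint speeds; "effort": joint torques, N m; "position": TCP position; "ee_rot": TCP orientation; "contact_force": force on the tool from outside, world axes, zero at the start; "moment": the same for the moment, N m; "width": finger opening in m.
Only numpy, scipy, OpenCV 4.12 (cv2) and the standard library are available. Lean on these libraries where they do the work, as an engineer would, in place of code of your own. Each camera call takes 0.05 s, during which the arm holds its last target. There are 200 camera calls.

## Working session

There is one attempt and no reset: what is moved stays moved. The work goes in short steps, Python scripts to look and compute and a tool call to move; the robot and the scene stay as the last step left them, time stands still between calls to the robot, and variables do not carry over. Pictures are saved under pics/ and viewed, about 12 in all and at most 16, crops included, and the job is handed in when it is done.

Besides the shell and the picture viewer there is one more tool, called after ">>>" in YAML: its name, and indented under it one key for each argument. carry_out: Moves the arm, as the interface text tells. Its arguments: {"type":"object","properties":{"series":{"type":"array","items":{"type":"array"}},"fingers":{"type":"number"},"squeeze":{"type":"number"}},"required":["series"]}

```bash
mkdir -p pics; cat > h.py <<'E'
import cv2,numpy as np
from rig import manip
def snap(n,fn):
    s=manip.get_state(); im=manip.get_image(n); cv2.imwrite('pics/'+fn,im['frame']); np.save('pics/'+fn+'.npy',im,allow_pickle=True); return s,im
def ray(im,uv):
    p=cv2.undistortPoints(np.array([[uv]],float),im['K'],None)[0,0]
    R=cv2.Rodrigues(np.array(im['rvec'],float))[0]; t=np.array(im['tvec'],float).ravel()
    return -R.T@t, R.T@np.array([p[0],p[1],1])
def atz(im,uv,z):
    c,d=ray(im,uv); return c+d*(z-c[2])/d[2]
E
python3 - <<'E'
from h import *
for n in ('scene','top'):
    s,im=snap(n,n+'0.png'); print(ray(im,(280,210)))
print(s)
E
```

```text
(array([ 1.14957358, -0.25766051,  0.87431951]), array([-0.57924873,  0.23643113, -0.78019645]))
(array([0.38512366, 0.0016803 , 0.91592262]), array([ 0.14711763,  0.00101723, -0.98913594]))
{'clock': 0.05, 'qpos': array([ 1.22201884e+00,  2.76545265e-01,  1.50610040e+00, -1.90713281e-05,
        1.36074994e+00, -1.20960109e-01]), 'qd': array([-0.00022049, -0.00027635, -0.00028052,  0.00067492,  0.00031273,
       -0.00045059]), 'effort': array([ 1.77194874e-03, -4.18068516e+01, -2.46682888e+01, -1.10398744e-04,
        5.36074003e-03, -1.04753309e-05]), 'position': array([0.12967   , 0.55963833, 0.23048114]), 'ee_rot': array([ 4.79542984e-04,  7.82894293e-01,  6.22154091e-01, -7.63402348e-04]), 'contact_force': array([-0.37425114, -0.32997033, -0.31082712]), 'moment': array([-0.02633014,  0.03844429, -0.02978279]), 'width': 0.08497726313134214}
```

View pics/top0.png

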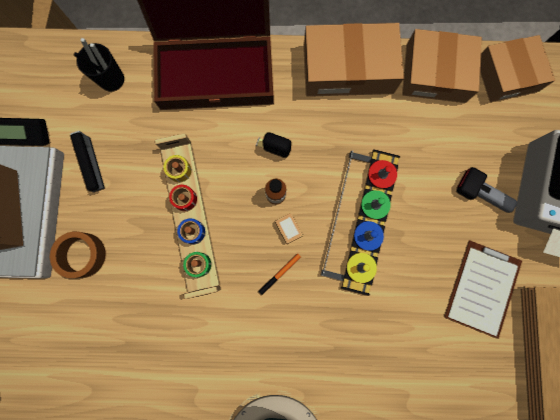

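View pics/scene0.png

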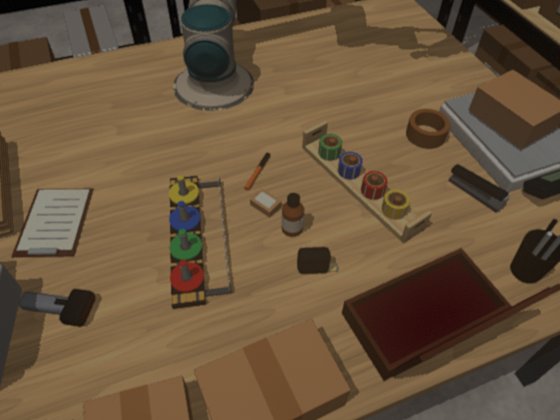

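The top view (rows = −x, columns = −y) shows the rack on the left. From the far end its rolls are yellow (176,167), red (182,198), blue (190,231) and green (196,265). The dispenser is on the right: red (382,174), green (376,205), blue (369,236), yellow (361,267). The bottle stands at about (275,190), and the tear bar is on the dispenser's left side.

```bash
python3 - <<'E'
from h import *
a=cv2.imread('pics/top0.png')
c1=cv2.resize(a[125:305,150:225],None,fx=3.3,fy=3.3,interpolation=cv2.INTER_CUBIC)
c2=cv2.resize(a[140:300,315:405],None,fx=3.3,fy=3.3,interpolation=cv2.INTER_CUBIC)
h=max(c1.shape[0],c2.shape[0]); f=lambda c:cv2.copyMakeBorder(c,0,h-c.shape[0],0,10,0)
cv2.imwrite('pics/crop1.png',np.hstack([f(c1),f(c2)]))
print(c1.shape,c2.shape)
im=np.load('pics/top0.png.npy',allow_pickle=True).item()
hsv=cv2.cvtColor(a,cv2.COLOR_BGR2HSV).astype(int)
H,S,V=hsv[...,0],hsv[...,1],hsv[...,2]
rng=dict(red=(172,186),yellow=(24,34),green=(50,75),blue=(105,125))
for n,(lo,hi) in rng.items():
    h2=np.where(H<6,H+180,H) if n=='red' else H
    m=((h2>=lo)&(h2<=hi)&(S>150)&(V>60)).astype(np.uint8)
    for nm,x0,x1,z in(('roll',155,220,.058),('plate',335,402,.026)):
        mm=np.zeros_like(m); mm[145:295,x0:x1]=m[145:295,x0:x1]
        k,l,st,ce=cv2.connectedComponentsWithStats(mm); i=1+st[1:,4].argmax()
        cn=np.argwhere(l==i)[:,::-1].astype(np.float32)
        (cx,cy),r=cv2.minEnclosingCircle(cn)
        print(n,nm,st[i],(round(cx,1),round(cy,1)),round(r,1),atz(im,(cx,cy),z).round(4))
E
```

```text
(594, 248, 3) (528, 297, 3)
red roll [169 185  28  24 212] (182.6, 197.5) 13.8 [0.5352 0.2207 0.058 ]
red plate [368 160  29  28 568] (382.6, 173.6) 14.7 [ 0.6101 -0.2359  0.026 ]
yellow roll [163 155  26  24 187] (175.5, 166.5) 12.6 [0.6059 0.2411 0.058 ]
yellow plate [347 251  30  32 642] (362.0, 266.4) 16.2 [ 0.3933 -0.1864  0.026 ]
green roll [184 252  25  25 131] (196.4, 264.0) 12.7 [0.3891 0.1818 0.058 ]
green plate [361 191  29  28 546] (375.1, 204.4) 14.6 [ 0.5363 -0.2175  0.026 ]
blue roll [178 219  25  24 161] (190.1, 230.4) 12.7 [0.462  0.1996 0.058 ]
blue plate [354 221  29  30 604] (368.5, 235.5) 15.1 [ 0.4637 -0.2017  0.026 ]
```

View pics/crop1.png

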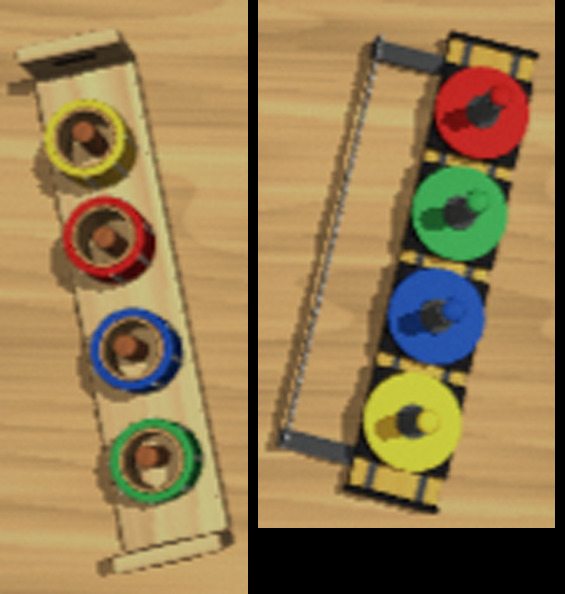

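```bash
cat >> h.py <<'E'
from scipy.spatial.transform import Rotation as Ro
def to(*t):
    s=manip.get_state(); q=s['ee_rot']; R=Ro.from_quat([q[1],q[2],q[3],q[0]]).as_matrix()
    print(s['clock'],'pos',np.round(s['position'],4),'R',R.round(3).tolist(),'w',s['width'],'f',s['contact_force'].round(1)); p=s['position']
    for k in t:
        k=np.array(k); print(k,'tool shift mm',(R.T@(k-p)*1e3).round(1)); p=k
E
python3 - <<'E'
from h import *
im=np.load('pics/top0.png.npy',allow_pickle=True).item()
for uv in((175.1,164.7),(181.2,196.5),(188.1,229.5),(195.1,263.1)): print(atz(im,uv,.064))
R=(.5352,.2207); r=(.6105,-.2354)
to((*R,.15),(*R,.026),(*R,.15),(*r,.15),(*r,.036))
E
```

```text
[0.60846025 0.2406055  0.064     ]
[0.5363766  0.22244088 0.064     ]
[0.46337914 0.20279171 0.064     ]
[0.39084132 0.18332165 0.064     ]
0.1 pos [0.1297 0.5597 0.2305] R [[0.226, 0.974, -0.001], [0.974, -0.226, -0.002], [-0.002, -0.0, -1.0]] w 0.08516031077875091 f [-0.1  0.7  0.3]
[0.5352 0.2207 0.15  ] tool shift mm [-238.5  471.6   80.8]
[0.5352 0.2207 0.026 ] tool shift mm [  0.2   0.  124. ]
[0.5352 0.2207 0.15  ] tool shift mm [  -0.2   -0.  -124. ]
[ 0.6105 -0.2354  0.15  ] tool shift mm [-427.3  176.3    0.7]
[ 0.6105 -0.2354  0.036 ] tool shift mm [  0.2   0.  114. ]
```

>>> carry_out:
  series:
    - [[-17, 33, 0], 0]
    - [[-17, 33, 0], 0]
    - [[-17, 33, 0], 0]
    - [[-17, 33, 0], 0]
    - [[-17, 33, 0], 0]
    - [[-17, 33, 0], 0]
    - [[-17, 33, 0], 0]
    - [[-17, 33, 5], 0]
    - [[-17, 33, 5], 0]
    - [[-17, 33, 5], 0]
  fingers: 85
  squeeze: 30

```text
clock: 0.93
position: [0.4175, 0.3153, 0.2105]
ee_rot: [-0.001, 0.778, 0.628, -0.003]
contact_force: [0.5, 0.7, 0.8]
width: 0.0851
```

```bash
python3 -c "
from h import *
to((.5352,.2207,.15))"
```

```text
0.9333 pos [0.4175 0.3153 0.2105] R [[0.211, 0.977, -0.006], [0.978, -0.211, -0.001], [-0.003, -0.006, -1.0]] w 0.08506597289382002 f [0.5 0.7 0.8]
[0.5352 0.2207 0.15  ] tool shift mm [-67.5 135.3  59.9]
```

>>> carry_out:
  series:
    - [[-14, 30, 12], 0]
    - [[-14, 30, 12], 0]
    - [[-14, 30, 12], 0]
    - [[-14, 30, 12], 0]
    - [[-12, 16, 12], 0]
    - [[0, 0, 0], 0]

```text
clock: 1.43
position: [0.5457, 0.2082, 0.1448]
ee_rot: [-0.0, 0.78, 0.625, -0.003]
contact_force: [-1.0, 0.6, 0.4]
width: 0.085
```

```bash
python3 - <<'E'
from h import *
to((.5352,.2207,.15),(.5352,.2207,.026))
s,im=snap('wrist','w1.png'); print(im['K'],im['mount'].round(4).tolist())
E
```

```text
1.4333 pos [0.5457 0.2082 0.1448] R [[0.218, 0.976, -0.005], [0.976, -0.218, -0.004], [-0.005, -0.005, -1.0]] w 0.08496872252269114 f [-1.   0.6  0.4]
[0.5352 0.2207 0.15  ] tool shift mm [  9.9 -13.   -5.2]
[0.5352 0.2207 0.026 ] tool shift mm [  0.6   0.6 124. ]
[[325.1922621    0.         279.68747817]
 [  0.         325.1922621  209.72214589]
 [  0.           0.           1.        ]] [[1.0, 0.0009, -0.0004, 0.0003], [-0.0007, 0.956, 0.2935, -0.0744], [0.0007, -0.2935, 0.956, -0.1423], [0.0, 0.0, 0.0, 1.0]]
```

View pics/w1.png

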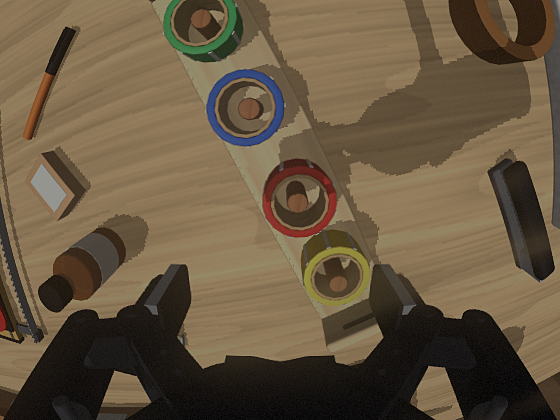

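The wrist view shows the roll tops at about red (300,201), yellow (336,276), blue (245,107) and green (201,18). The fingers straddle the lower centre.

```bash
cat >> h.py <<'E'
def watz(s,im,uv,z):
    K=im['K']; d=np.array([uv[0]-K[0,2],uv[1]-K[1,2]]); r=np.hypot(*d); th=r/K[0,0]
    v=np.array([*(d/r*np.sin(th)),np.cos(th)]); M=np.array(im['mount'])
    q=s['ee_rot']; R=Ro.from_quat([q[1],q[2],q[3],q[0]]).as_matrix()
    c=R@M[:3,3]+s['position']; w=R@M[:3,:3]@v; return c+w*(z-c[2])/w[2]
E
python3 - <<'E'
from h import *
im=np.load('pics/w1.png.npy',allow_pickle=True).item(); s=manip.get_state()
for n,uv in dict(red=(300,201),yellow=(336,276),blue=(245,107),green=(201,18)).items(): print(n,watz(s,im,uv,.058).round(4))
to((.5352,.2207,.08))
E
```

```text
red [0.5376 0.2264 0.058 ]
yellow [0.6054 0.2427 0.058 ]
blue [0.4623 0.203  0.058 ]
green [0.3893 0.1866 0.058 ]
1.4833 pos [0.545  0.2096 0.1457] R [[0.218, 0.976, -0.005], [0.976, -0.218, -0.002], [-0.003, -0.005, -1.0]] w 0.08500499831743785 f [-0.1 -0.3 -0.7]
[0.5352 0.2207 0.08  ] tool shift mm [  9.  -11.7  65.7]
```

>>> carry_out:
  series:
    - [[6, -6, 10], 0]
    - [[5, -5, 20], 0]
    - [[0, 0, 20], 0]
    - [[0, 0, 15], 0]
    - [[0, 0, 0], 0]

```text
clock: 1.9
position: [0.5315, 0.2296, 0.0798]
ee_rot: [-0.002, 0.78, 0.626, -0.001]
contact_force: [-1.5, -0.8, 0.3]
width: 0.0844
```

```bash
python3 -c "
from h import *
to((.536,.2235,.026))"
```

```text
1.9 pos [0.5315 0.2296 0.0798] R [[0.216, 0.976, -0.005], [0.976, -0.216, 0.003], [0.002, -0.005, -1.0]] w 0.08443057081687533 f [-1.5 -0.8  0.3]
[0.536  0.2235 0.026 ] tool shift mm [-5.1  6.  53.8]
```

>>> carry_out:
  series:
    - [[-4, 5, 15], 0]
    - [[0, 0, 15], 0]
    - [[0, 0, 12], 0]
    - [[0, 0, 8], 0]
    - [[0, 0, 3], 0]
    - [[0, 0, 0], 0]

```text
clock: 2.4
position: [0.5302, 0.2338, 0.0293]
ee_rot: [-0.003, 0.777, 0.63, 0.002]
contact_force: [0.5, -1.4, -0.1]
width: 0.0852
```

```bash
python3 -c "
from h import *
to((.536,.2235,.026))"
```

```text
2.4 pos [0.5302 0.2338 0.0293] R [[0.207, 0.978, -0.002], [0.978, -0.207, 0.007], [0.006, -0.003, -1.0]] w 0.08516288884973365 f [ 0.5 -1.4 -0.1]
[0.536  0.2235 0.026 ] tool shift mm [-8.9  7.8  3.2]
```

>>> carry_out:
  series:
    - [[-5, 4, 1], 0]
    - [[-4, 4, 1], 0]
    - [[0, 0, 0], 0]
    - [[0, 0, 0], 0]

```text
clock: 2.73
position: [0.5379, 0.2239, 0.0299]
ee_rot: [-0.002, 0.776, 0.63, 0.004]
contact_force: [0.6, -0.9, -0.3]
width: 0.085
```

```bash
python3 -c "
from h import *
to((.536,.2235,.026));print(manip.get_state()['qd'].round(3))"
```

```text
2.7333 pos [0.5379 0.2239 0.0299] R [[0.206, 0.979, 0.003], [0.979, -0.206, 0.008], [0.009, 0.001, -1.0]] w 0.0849919402991957 f [ 0.6 -0.9 -0.3]
[0.536  0.2235 0.026 ] tool shift mm [-0.8 -1.8  3.9]
[-0.013 -0.007 -0.01  -0.007 -0.002 -0.005]
```

>>> carry_out:
  series:
    - [[0, -1, 3], 0]
    - [[0, 0, 0], 0]
    - [[0, 0, 0], 0]
    - [[0, 0, 0], 0]
    - [[0, 0, 0], 0]
    - [[0, 0, 0], 0]
    - [[0, 0, 0], 0]
    - [[0, 0, 0], 0]
  fingers: 45
  squeeze: 35

```text
clock: 3.4
position: [0.5382, 0.2237, 0.028]
ee_rot: [-0.002, 0.777, 0.63, 0.005]
contact_force: [0.2, -0.2, 0.4]
width: 0.0539
```

>>> carry_out:
  series:
    - [[0, 0, -8], 0]
    - [[0, 0, -18], 0]
    - [[0, 0, -25], 0]
    - [[0, 0, -28], 0]
    - [[0, 0, -25], 0]
    - [[0, 0, -15], 0]
    - [[0, 0, 0], 0]

```text
clock: 3.98
position: [0.5351, 0.2222, 0.1519]
ee_rot: [-0.003, 0.777, 0.63, 0.002]
contact_force: [0.9, -0.7, -0.5]
width: 0.0537
```

```bash
python3 - <<'E'
from h import *
to((.6105,-.2354,.15))
s,im=snap('wrist','w2.png')
E
```

```text
3.9833 pos [0.5351 0.2222 0.1519] R [[0.207, 0.978, -0.002], [0.978, -0.207, 0.007], [0.007, -0.003, -1.0]] w 0.05370473058637027 f [ 0.9 -0.7 -0.5]
[ 0.6105 -0.2354  0.15  ] tool shift mm [-432.1  168.5   -1.7]
```

View pics/w2.png

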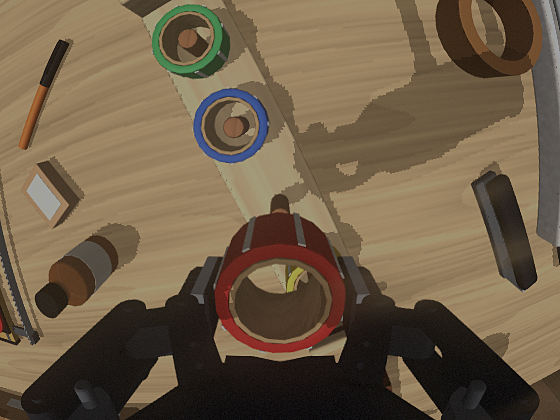

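The red roll is gripped centrally (bore at (280,300)) and clear of its dowel. Next I carry it across.

>>> carry_out:
  series:
    - [[-15, 6, -8], 0]
    - [[-30, 12, -8], 0]
    - [[-38, 15, 0], 0]
    - [[-38, 15, 0], 0]
    - [[-38, 15, 0], 0]
    - [[-38, 15, 0], 0]
    - [[-38, 15, 0], 0]
    - [[-38, 15, 0], 0]
    - [[-38, 15, 0], 0]
    - [[-30, 12, 0], 0]

```text
clock: 4.87
position: [0.5899, -0.1431, 0.1489]
ee_rot: [-0.014, 0.772, 0.635, -0.005]
contact_force: [0.2, -0.1, -1.0]
width: 0.0543
```

```bash
python3 - <<'E'
from h import *
to((.6105,-.2354,.15))
E
```

```text
4.8667 pos [ 0.5899 -0.1431  0.1489] R [[0.194, 0.981, -0.025], [0.981, -0.193, 0.014], [0.009, -0.027, -1.0]] w 0.05433138404878412 f [ 0.2 -0.1 -1. ]
[ 0.6105 -0.2354  0.15  ] tool shift mm [-86.6  38.   -3. ]
```

>>> carry_out:
  series:
    - [[-25, 12, 0], 0]
    - [[-22, 10, 0], 0]
    - [[-15, 8, 0], 0]
    - [[-8, 4, 0], 0]
    - [[0, 0, 0], 0]
    - [[0, 0, 0], 0]

```text
clock: 5.37
position: [0.6061, -0.2284, 0.1367]
ee_rot: [-0.02, 0.775, 0.631, -0.009]
contact_force: [0.3, 0.3, -1.4]
width: 0.0542
```

```bash
python3 - <<'E'
from h import *
to((.6105,-.2354,.09))
s,im=snap('wrist','w3.png')
E
```

```text
5.3667 pos [ 0.6061 -0.2284  0.1367] R [[0.203, 0.978, -0.039], [0.979, -0.202, 0.02], [0.012, -0.042, -0.999]] w 0.05416866111749972 f [ 0.3  0.3 -1.4]
[ 0.6105 -0.2354  0.09  ] tool shift mm [-6.5  7.7 46.3]
```

View pics/w3.png

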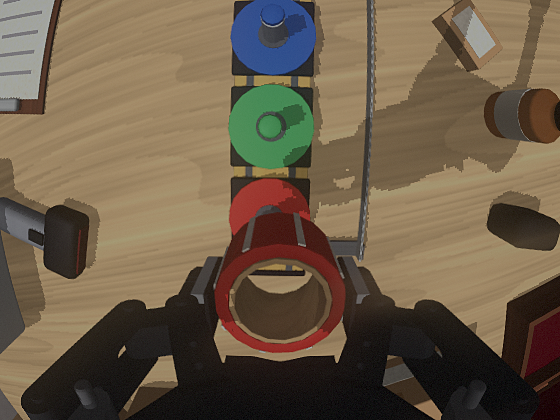

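Holding the red roll above the dispenser. The green post tip is at (270,126) with its plate centred near (271,126). The blue tip is at (272,14) and the red plate is partly hidden behind the roll.

```bash
python3 - <<'E'
from h import *
im=np.load('pics/w3.png.npy',allow_pickle=True).item(); s=manip.get_state()
print('green',watz(s,im,(270,126),.076),watz(s,im,(271,126),.026),'blue',watz(s,im,(272,14),.076),watz(s,im,(272.5,36),.026))
to((.6105,-.2354,.1))
E
```

```text
green [ 0.53764146 -0.21924849  0.076     ] [ 0.53752516 -0.21938692  0.026     ] blue [ 0.46546007 -0.20316816  0.076     ] [ 0.46649922 -0.20358996  0.026     ]
5.4167 pos [ 0.606  -0.228   0.1367] R [[0.202, 0.979, -0.039], [0.979, -0.202, 0.02], [0.011, -0.042, -0.999]] w 0.05413332835918751 f [-0.1 -0.2 -0.4]
[ 0.6105 -0.2354  0.1   ] tool shift mm [-6.7  7.5 36.3]
```

>>> carry_out:
  series:
    - [[-4, 4, 10], 0]
    - [[-2, 3, 12], 0]
    - [[0, 0, 10], 0]
    - [[0, 0, 3], 0]
    - [[0, 0, 0], 0]

```text
clock: 5.83
position: [0.61, -0.2288, 0.0979]
ee_rot: [-0.021, 0.773, 0.634, -0.009]
contact_force: [-0.5, -0.4, -0.4]
width: 0.0543
```

```bash
python3 - <<'E'
from h import *
to((.611,-.236,.036))
E
```

```text
5.8333 pos [ 0.61   -0.2288  0.0979] R [[0.196, 0.98, -0.04], [0.98, -0.196, 0.022], [0.014, -0.044, -0.999]] w 0.05432143599616561 f [-0.5 -0.4 -0.4]
[ 0.611 -0.236  0.036] tool shift mm [-7.7  5.1 61.6]
```

>>> carry_out:
  series:
    - [[-4, 3, 8], 0]
    - [[-3, 2, 12], 0]
    - [[-1, 0, 12], 0]
    - [[0, 0, 12], 0]
    - [[0, 0, 8], 0]
    - [[0, 0, 2], 0]
    - [[0, 0, 0], 0]

```text
clock: 6.42
position: [0.6117, -0.2371, 0.0377]
ee_rot: [-0.021, 0.773, 0.634, -0.009]
contact_force: [-0.5, 0.3, -0.9]
width: 0.0541
```

```bash
python3 - <<'E'
from h import *
to((.611,-.236,.037))
E
```

```text
6.4167 pos [ 0.6117 -0.2371  0.0377] R [[0.195, 0.98, -0.04], [0.981, -0.195, 0.022], [0.013, -0.044, -0.999]] w 0.05407712863977596 f [-0.5  0.3 -0.9]
[ 0.611 -0.236  0.037] tool shift mm [ 1.  -0.9  0.8]
```

Release, then rise in a separate call.

>>> carry_out:
  series:
    - [[0, 0, 1], 0]
    - [[0, 0, 0], 0]
    - [[0, 0, 0], 0]
    - [[0, 0, 0], 0]
    - [[0, 0, 0], 0]
    - [[0, 0, 0], 0]
  fingers: 85

```text
clock: 6.92
position: [0.6137, -0.2384, 0.0394]
ee_rot: [-0.019, 0.773, 0.634, -0.008]
contact_force: [-0.2, 0.1, -0.4]
width: 0.0852
```

>>> carry_out:
  series:
    - [[0, 0, -8], 0]
    - [[0, 0, -15], 0]
    - [[0, 0, -25], 0]
    - [[0, 0, -30], 0]
    - [[0, 0, -30], 0]
    - [[0, 0, -15], 0]
    - [[0, 0, -5], 0]

```text
clock: 7.5
position: [0.6172, -0.2401, 0.1745]
ee_rot: [-0.02, 0.773, 0.634, -0.008]
contact_force: [0.4, -0.4, -0.1]
width: 0.0851
```

```bash
python3 - <<'E'
from h import *
to((.606,.242,.15))
E
```

```text
7.5 pos [ 0.6172 -0.2401  0.1745] R [[0.195, 0.98, -0.038], [0.981, -0.194, 0.021], [0.013, -0.042, -0.999]] w 0.0851336100433262 f [ 0.4 -0.4 -0.1]
[0.606 0.242 0.15 ] tool shift mm [ 470.3 -103.7   34.9]
```

>>> carry_out:
  series:
    - [[15, -3, 0], 0]
    - [[30, -6, 0], 0]
    - [[40, -9, 0], 0]
    - [[40, -9, 0], 0]
    - [[40, -9, 0], 0]
    - [[40, -9, 0], 0]
    - [[40, -9, 0], 0]
    - [[40, -9, 0], 0]
    - [[40, -9, 0], 0]
    - [[40, -9, 0], 0]

```text
clock: 8.33
position: [0.6039, 0.1352, 0.1758]
ee_rot: [-0.023, 0.777, 0.629, -0.012]
contact_force: [0.1, 0.3, -0.1]
width: 0.0849
```

```bash
python3 - <<'E'
from h import *
to((.606,.242,.1))
E
```

```text
8.3333 pos [0.6039 0.1352 0.1758] R [[0.208, 0.977, -0.047], [0.978, -0.208, 0.02], [0.01, -0.05, -0.999]] w 0.08493270221661631 f [ 0.1  0.3 -0.1]
[0.606 0.242 0.1  ] tool shift mm [104.1 -16.4  77.7]
```

>>> carry_out:
  series:
    - [[30, -4, 10], 0]
    - [[25, -4, 15], 0]
    - [[20, -3, 18], 0]
    - [[12, -2, 18], 0]
    - [[5, 0, 12], 0]
    - [[0, 0, 3], 0]
    - [[0, 0, 0], 0]

```text
clock: 8.92
position: [0.5945, 0.2496, 0.0929]
ee_rot: [-0.028, 0.773, 0.634, -0.016]
contact_force: [-0.6, 0.6, 0.1]
width: 0.0849
```

```bash
python3 - <<'E'
from h import *
to((.606,.242,.029))
E
```

```text
8.9167 pos [0.5945 0.2496 0.0929] R [[0.195, 0.979, -0.06], [0.981, -0.194, 0.023], [0.011, -0.063, -0.998]] w 0.08493359237321833 f [-0.6  0.6  0.1]
[0.606 0.242 0.029] tool shift mm [-5.9 16.8 63. ]
```

>>> carry_out:
  series:
    - [[-2, 6, 3], 0]
    - [[-2, 6, 10], 0]
    - [[-1, 3, 14], 0]
    - [[0, 1, 14], 0]
    - [[0, 0, 12], 0]
    - [[0, 0, 7], 0]
    - [[0, 0, 2], 0]
    - [[0, 0, 0], 0]

```text
clock: 9.58
position: [0.6138, 0.2331, 0.0296]
ee_rot: [-0.025, 0.776, 0.63, -0.012]
contact_force: [0.9, 0.1, 0.0]
width: 0.0851
```

```bash
python3 - <<'E'
from h import *
to((.606,.242,.029))
E
```

```text
9.5833 pos [0.6138 0.2331 0.0296] R [[0.205, 0.977, -0.05], [0.979, -0.204, 0.023], [0.012, -0.053, -0.998]] w 0.08506279994001345 f [0.9 0.1 0. ]
[0.606 0.242 0.029] tool shift mm [ 7.1 -9.4  1.2]
```

>>> carry_out:
  series:
    - [[3, -4, 0], 0]
    - [[2, -4, 0], 0]
    - [[0, 0, 0], 0]
    - [[0, 0, 0], 0]

```text
clock: 9.92
position: [0.6084, 0.2395, 0.0324]
ee_rot: [-0.024, 0.776, 0.63, -0.01]
contact_force: [0.3, -0.2, 0.5]
width: 0.0851
```

```bash
python3 - <<'E'
from h import *
to((.606,.242,.029))
E
```

```text
9.9167 pos [0.6084 0.2395 0.0324] R [[0.207, 0.977, -0.046], [0.978, -0.206, 0.024], [0.014, -0.05, -0.999]] w 0.08509329177186274 f [ 0.3 -0.2  0.5]
[0.606 0.242 0.029] tool shift mm [ 1.9 -2.7  3.5]
```

>>> carry_out:
  series:
    - [[1, -2, 3], 0]
    - [[0, 0, 0], 0]
    - [[0, 0, 0], 0]
    - [[0, 0, 0], 0]
    - [[0, 0, 0], 0]
    - [[0, 0, 0], 0]
    - [[0, 0, 0], 0]
    - [[0, 0, 0], 0]
  fingers: 45

```text
clock: 10.58
position: [0.6068, 0.2423, 0.031]
ee_rot: [-0.023, 0.776, 0.63, -0.009]
contact_force: [0.4, -0.1, 1.5]
width: 0.054
```

>>> carry_out:
  series:
    - [[0, 0, -8], 0]
    - [[0, 0, -18], 0]
    - [[0, 0, -25], 0]
    - [[0, 0, -28], 0]
    - [[0, 0, -25], 0]
    - [[0, 0, -20], 0]
    - [[0, 0, -8], 0]
    - [[0, 0, 0], 0]

```text
clock: 11.25
position: [0.6113, 0.2379, 0.1688]
ee_rot: [-0.024, 0.776, 0.63, -0.012]
contact_force: [1.1, 1.1, 0.3]
width: 0.0543
```

```bash
python3 - <<'E'
from h import *
to((.391,-.186,.155))
E
```

```text
11.25 pos [0.6113 0.2379 0.1688] R [[0.206, 0.977, -0.048], [0.979, -0.205, 0.023], [0.012, -0.052, -0.999]] w 0.05425978768526712 f [1.1 1.1 0.3]
[ 0.391 -0.186  0.155] tool shift mm [-460.3 -127.9   14.8]
```

>>> carry_out:
  series:
    - [[-12, -3, 0], 0]
    - [[-24, -7, 0], 0]
    - [[-30, -8, 0], 0]
    - [[-30, -8, 0], 0]
    - [[-30, -8, 0], 0]
    - [[-30, -8, 0], 0]
    - [[-30, -8, 0], 0]
    - [[-30, -8, 0], 0]
    - [[-30, -8, 0], 0]
    - [[-30, -8, 0], 0]

```text
clock: 12.08
position: [0.4647, -0.0268, 0.1551]
ee_rot: [-0.032, 0.773, 0.634, -0.022]
contact_force: [-0.2, -1.3, -1.8]
width: 0.0541
```

```bash
python3 - <<'E'
from h import *
to((.391,-.186,.155))
E
```

```text
12.0833 pos [ 0.4647 -0.0268  0.1551] R [[0.196, 0.978, -0.074], [0.981, -0.195, 0.022], [0.007, -0.077, -0.997]] w 0.05406027238182463 f [-0.2 -1.3 -1.8]
[ 0.391 -0.186  0.155] tool shift mm [-170.5  -41.1    2.1]
```

>>> carry_out:
  series:
    - [[-27, -6, 0], 0]
    - [[-25, -6, 0], 0]
    - [[-25, -6, 0], 0]
    - [[-25, -6, 0], 0]
    - [[-22, -6, 0], 0]
    - [[-16, -4, 0], 0]
    - [[-10, -3, 0], 0]
    - [[-4, -1, 0], 0]
    - [[0, 0, 0], 0]

```text
clock: 12.83
position: [0.3713, -0.1786, 0.1449]
ee_rot: [-0.045, 0.774, 0.63, -0.031]
contact_force: [-0.6, 0.6, -0.7]
width: 0.0539
```

```bash
python3 - <<'E'
from h import *
to((.391,-.186,.105))
E
```

```text
12.8333 pos [ 0.3713 -0.1786  0.1449] R [[0.203, 0.973, -0.105], [0.979, -0.201, 0.031], [0.009, -0.11, -0.994]] w 0.05391379233517185 f [-0.6  0.6 -0.7]
[ 0.391 -0.186  0.105] tool shift mm [-3.6 25.1 37.3]
```

>>> carry_out:
  series:
    - [[-1, 8, -2], 0]
    - [[-1, 9, -2], 0]
    - [[0, 6, 0], 0]
    - [[0, 0, 0], 0]
    - [[0, 0, 0], 0]

```text
clock: 13.25
position: [0.3959, -0.1833, 0.1446]
ee_rot: [-0.047, 0.774, 0.631, -0.031]
contact_force: [-0.6, 0.2, -1.3]
width: 0.0537
```

```bash
python3 - <<'E'
from h import *
to((.391,-.186,.105)); print(manip.get_state()['qpos'])
E
```

```text
13.25 pos [ 0.3959 -0.1833  0.1446] R [[0.202, 0.974, -0.107], [0.979, -0.199, 0.034], [0.012, -0.112, -0.994]] w 0.053669165535321695 f [-0.6  0.2 -1.3]
[ 0.391 -0.186  0.105] tool shift mm [-4.1  0.2 39.8]
[-0.5686353   0.20081743  1.84715181 -0.0313212   1.20286161 -1.92428757]
```

>>> carry_out:
  series:
    - [[-2, 0, 8], 0]
    - [[-2, 0, 12], 0]
    - [[0, 0, 12], 0]
    - [[0, 0, 6], 0]
    - [[0, 0, 0], 0]
    - [[0, 0, 0], 0]

```text
clock: 13.75
position: [0.3915, -0.1845, 0.1038]
ee_rot: [-0.047, 0.772, 0.633, -0.031]
contact_force: [-0.4, -0.5, 0.2]
width: 0.054
```

```bash
python3 - <<'E'
from h import *
to((.390,-.186,.041)); s,im=snap('scene','s2.png')
cv2.imwrite('pics/s2c.png',cv2.resize(im['frame'][140:330,120:320],None,fx=3,fy=3,interpolation=cv2.INTER_CUBIC))
E
```

```text
13.75 pos [ 0.3915 -0.1845  0.1038] R [[0.197, 0.974, -0.108], [0.98, -0.194, 0.034], [0.012, -0.112, -0.994]] w 0.05402131108960502 f [-0.4 -0.5  0.2]
[ 0.39  -0.186  0.041] tool shift mm [-2.5  5.9 62.5]
```

View pics/s2c.png

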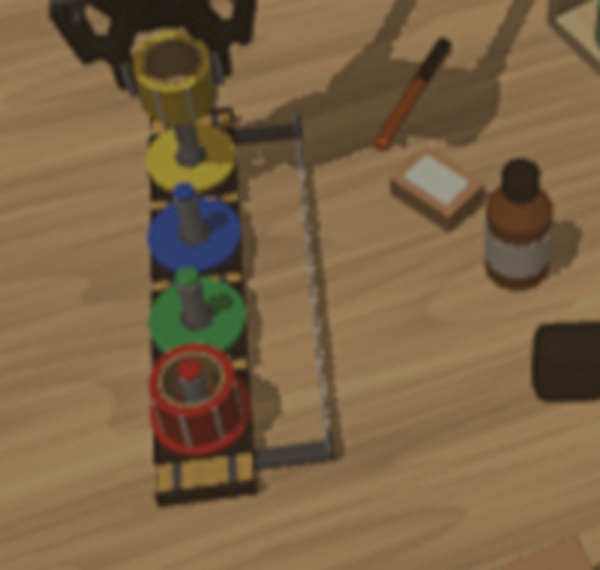

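The red roll sits flat with its tip showing through the bore (crop (190,370)). The yellow roll hangs above its own post, slightly tilted. The bottle is upright. Next I lower the yellow roll.

>>> carry_out:
  series:
    - [[-2, 1, 8], 0]
    - [[-1, 1, 12], 0]
    - [[0, 1, 12], 0]
    - [[0, 1, 12], 0]
    - [[0, 1, 9], 0]
    - [[0, 1, 5], 0]
    - [[0, 0, 1], 0]
    - [[0, 0, 0], 0]

```text
clock: 14.47
position: [0.3937, -0.1897, 0.0433]
ee_rot: [-0.043, 0.772, 0.633, -0.03]
contact_force: [1.5, -0.3, -1.0]
width: 0.0541
```

```bash
python3 - <<'E'
from h import *
to((.390,-.186,.041))
E
```

```text
14.4667 pos [ 0.3937 -0.1897  0.0433] R [[0.196, 0.975, -0.1], [0.98, -0.195, 0.028], [0.008, -0.103, -0.995]] w 0.054142386423154366 f [ 1.5 -0.3 -1. ]
[ 0.39  -0.186  0.041] tool shift mm [ 2.9 -4.1  2.8]
```

>>> carry_out:
  series:
    - [[2, -2, 2], 0]
    - [[0, -1, 1], 0]
    - [[0, 0, 0], 0]
    - [[0, 0, 0], 0]

```text
clock: 14.8
position: [0.3917, -0.1876, 0.0417]
ee_rot: [-0.041, 0.772, 0.633, -0.029]
contact_force: [-0.4, -0.1, -0.0]
width: 0.0539
```

>>> carry_out:
  series:
    - [[0, 0, 0], 0]
    - [[0, 0, 0], 0]
    - [[0, 0, 0], 0]
    - [[0, 0, 0], 0]
    - [[0, 0, 0], 0]
    - [[0, 0, 0], 0]
  fingers: 85

```text
clock: 15.3
position: [0.3926, -0.1882, 0.0429]
ee_rot: [-0.039, 0.772, 0.633, -0.029]
contact_force: [0.3, -0.9, 0.2]
width: 0.0851
```

>>> carry_out:
  series:
    - [[0, 0, -6], 0]
    - [[0, 0, -12], 0]
    - [[0, 0, -20], 0]
    - [[0, 0, -25], 0]
    - [[0, 0, -28], 0]
    - [[0, 0, -20], 0]
    - [[0, 0, -8], 0]
    - [[0, 0, 0], 0]

```text
clock: 15.97
position: [0.4033, -0.1904, 0.1677]
ee_rot: [-0.041, 0.772, 0.633, -0.029]
contact_force: [-0.1, -0.3, 0.2]
width: 0.0849
```

```bash
python3 - <<'E'
from h import *
to((.389,.184,.15))
E
```

```text
15.9667 pos [ 0.4033 -0.1904  0.1677] R [[0.196, 0.976, -0.098], [0.981, -0.195, 0.027], [0.007, -0.101, -0.995]] w 0.08492343336946474 f [-0.1 -0.3  0.2]
[0.389 0.184 0.15 ] tool shift mm [364.2 -85.   29.1]
```

>>> carry_out:
  series:
    - [[10, -3, 0], 0]
    - [[20, -5, 0], 0]
    - [[20, -5, 0], 0]
    - [[20, -5, 0], 0]
    - [[20, -5, 0], 0]
    - [[20, -5, 0], 0]
    - [[20, -5, 0], 0]
    - [[20, -5, 0], 0]
    - [[20, -5, 0], 0]
    - [[20, -5, 0], 0]

```text
clock: 16.8
position: [0.3821, 0.0184, 0.1626]
ee_rot: [-0.053, 0.774, 0.629, -0.036]
contact_force: [0.4, -0.7, -0.3]
width: 0.0849
```

```bash
python3 - <<'E'
from h import *
to((.389,.184,.14))
E
```

```text
16.8 pos [0.3821 0.0184 0.1626] R [[0.205, 0.971, -0.122], [0.979, -0.202, 0.037], [0.011, -0.127, -0.992]] w 0.08490107921370069 f [ 0.4 -0.7 -0.3]
[0.389 0.184 0.14 ] tool shift mm [163.2 -23.9  27.7]
```

>>> carry_out:
  series:
    - [[36, -5, 3], 0]
    - [[36, -5, 3], 0]
    - [[36, -5, 5], 0]
    - [[26, -3, 10], 0]
    - [[14, -2, 12], 0]
    - [[4, 0, 8], 0]
    - [[0, 0, 0], 0]

```text
clock: 17.38
position: [0.3756, 0.1852, 0.1162]
ee_rot: [-0.059, 0.773, 0.63, -0.044]
contact_force: [-0.1, -0.4, -1.0]
width: 0.0852
```

```bash
python3 - <<'E'
from h import *
to((.389,.184,.10),(.389,.184,.031))
E
```

```text
17.3833 pos [0.3756 0.1852 0.1162] R [[0.202, 0.969, -0.143], [0.979, -0.199, 0.036], [0.007, -0.147, -0.989]] w 0.08524672189152588 f [-0.1 -0.4 -1. ]
[0.389 0.184 0.1  ] tool shift mm [ 1.4 15.6 14. ]
[0.389 0.184 0.031] tool shift mm [-0.5 10.1 68.2]
```

>>> carry_out:
  series:
    - [[0, 7, 4], 0]
    - [[0, 7, 8], 0]
    - [[0, 2, 12], 0]
    - [[0, 1, 14], 0]
    - [[0, 1, 14], 0]
    - [[0, 1, 12], 0]
    - [[0, 1, 9], 0]
    - [[0, 0, 4], 0]
    - [[0, 0, 0], 0]

```text
clock: 18.13
position: [0.3888, 0.1738, 0.03]
ee_rot: [-0.058, 0.777, 0.625, -0.045]
contact_force: [-0.6, -0.2, -0.1]
width: 0.0851
```

```bash
python3 - <<'E'
from h import *
to((.386,.185,.031))
E
```

```text
18.1333 pos [0.3888 0.1738 0.03  ] R [[0.214, 0.967, -0.142], [0.977, -0.211, 0.033], [0.002, -0.146, -0.989]] w 0.08511076933952932 f [-0.6 -0.2 -0.1]
[0.386 0.185 0.031] tool shift mm [10.3 -5.2 -0.2]
```

>>> carry_out:
  series:
    - [[5, -3, 0], 0]
    - [[4, -2, 0], 0]
    - [[0, 0, 0], 0]
    - [[0, 0, 0], 0]

```text
clock: 18.47
position: [0.3877, 0.1832, 0.0317]
ee_rot: [-0.057, 0.778, 0.624, -0.044]
contact_force: [1.1, 0.7, 0.8]
width: 0.0853
```

>>> carry_out:
  series:
    - [[0, 0, 1], 0]
    - [[0, 0, 0], 0]
    - [[0, 0, 0], 0]
    - [[0, 0, 0], 0]
    - [[0, 0, 0], 0]
    - [[0, 0, 0], 0]
    - [[0, 0, 0], 0]
    - [[0, 0, 0], 0]
  fingers: 45

```text
clock: 19.13
position: [0.3884, 0.1839, 0.0322]
ee_rot: [-0.056, 0.778, 0.625, -0.042]
contact_force: [0.3, 0.4, -0.9]
width: 0.0549
```

>>> carry_out:
  series:
    - [[0, 1, -8], 0]
    - [[0, 2, -18], 0]
    - [[0, 3, -27], 0]
    - [[0, 4, -30], 0]
    - [[0, 4, -30], 0]
    - [[0, 2, -20], 0]
    - [[0, 0, -8], 0]
    - [[0, 0, 0], 0]

```text
clock: 19.8
position: [0.4231, 0.1744, 0.1772]
ee_rot: [-0.057, 0.778, 0.625, -0.045]
contact_force: [0.0, 0.6, -0.3]
width: 0.0552
```

```bash
python3 - <<'E'
from h import *
to((.536,-.219,.155))
s,im=snap('wrist','w4.png')
E
```

```text
19.8 pos [0.4231 0.1744 0.1772] R [[0.216, 0.966, -0.141], [0.976, -0.213, 0.033], [0.002, -0.144, -0.99]] w 0.055174232033914763 f [ 0.   0.6 -0.3]
[ 0.536 -0.219  0.155] tool shift mm [-359.8  196.2   -6.8]
```

View pics/w4.png

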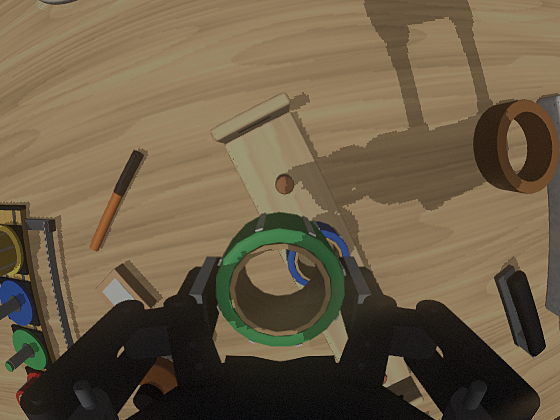

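The green roll is held (bore (285,290)) and its dowel is free at (285,184). Blue still stands in the rack behind it.

>>> carry_out:
  series:
    - [[-18, 10, -2], 0]
    - [[-34, 19, -2], 0]
    - [[-36, 19, -3], 0]
    - [[-36, 19, -3], 0]
    - [[-36, 19, -3], 0]
    - [[-36, 19, -3], 0]
    - [[-36, 19, -3], 0]
    - [[-36, 19, -2], 0]
    - [[-36, 19, -2], 0]
    - [[-26, 14, 0], 0]

```text
clock: 20.68
position: [0.515, -0.1906, 0.1541]
ee_rot: [-0.071, 0.772, 0.629, -0.053]
contact_force: [-0.3, 0.4, -0.4]
width: 0.0549
```

```bash
python3 - <<'E'
from h import *
to((.535,-.219,.11))
E
```

```text
20.6833 pos [ 0.515  -0.1906  0.1541] R [[0.203, 0.964, -0.172], [0.979, -0.198, 0.043], [0.008, -0.177, -0.984]] w 0.05490903228026143 f [-0.3  0.4 -0.4]
[ 0.535 -0.219  0.11 ] tool shift mm [-24.1  32.7  38.7]
```

>>> carry_out:
  series:
    - [[-10, 10, 4], 0]
    - [[-8, 10, 8], 0]
    - [[-5, 9, 12], 0]
    - [[0, 3, 12], 0]
    - [[0, 0, 3], 0]
    - [[0, 0, 0], 0]

```text
clock: 21.18
position: [0.5317, -0.2192, 0.0963]
ee_rot: [-0.079, 0.773, 0.627, -0.056]
contact_force: [-0.1, 0.3, 0.0]
width: 0.0553
```

```bash
python3 - <<'E'
from h import *
to((.536,-.219,.10),(.536,-.219,.042))
E
```

```text
21.1833 pos [ 0.5317 -0.2192  0.0963] R [[0.207, 0.96, -0.186], [0.978, -0.201, 0.053], [0.013, -0.193, -0.981]] w 0.05530010329631593 f [-0.1  0.3  0. ]
[ 0.536 -0.219  0.1  ] tool shift mm [ 1.2  3.4 -4.4]
[ 0.536 -0.219  0.042] tool shift mm [-0.8 11.2 56.9]
```

>>> carry_out:
  series:
    - [[0, 4, 0], 0]
    - [[0, 3, 6], 0]
    - [[0, 2, 11], 0]
    - [[0, 2, 12], 0]
    - [[0, 2, 10], 0]
    - [[0, 1, 7], 0]
    - [[0, 0, 3], 0]
    - [[0, 0, 0], 0]

```text
clock: 21.85
position: [0.5368, -0.214, 0.0418]
ee_rot: [-0.079, 0.771, 0.629, -0.055]
contact_force: [0.0, 0.2, 0.6]
width: 0.0549
```

```bash
python3 - <<'E'
from h import *
to((.536,-.219,.042))
E
```

```text
21.85 pos [ 0.5368 -0.214   0.0418] R [[0.201, 0.962, -0.186], [0.979, -0.195, 0.053], [0.014, -0.192, -0.981]] w 0.05486165806185153 f [0.  0.2 0.6]
[ 0.536 -0.219  0.042] tool shift mm [-5.1  0.2 -0.3]
```

>>> carry_out:
  series:
    - [[-3, 0, 0], 0]
    - [[-1, 0, 0], 0]
    - [[0, 0, 0], 0]
    - [[0, 0, 0], 0]

```text
clock: 22.18
position: [0.5364, -0.2188, 0.0426]
ee_rot: [-0.079, 0.771, 0.629, -0.055]
contact_force: [0.2, -0.3, -0.3]
width: 0.0551
```

>>> carry_out:
  series:
    - [[0, 0, 0], 0]
    - [[0, 0, 0], 0]
    - [[0, 0, 0], 0]
    - [[0, 0, 0], 0]
    - [[0, 0, 0], 0]
    - [[0, 0, 0], 0]
  fingers: 85

```text
clock: 22.68
position: [0.5375, -0.2197, 0.0445]
ee_rot: [-0.077, 0.771, 0.629, -0.054]
contact_force: [-0.6, 1.2, 0.5]
width: 0.0854
```

>>> carry_out:
  series:
    - [[0, 0, -6], 0]
    - [[0, 0, -12], 0]
    - [[0, 0, -20], 0]
    - [[0, 0, -27], 0]
    - [[0, 0, -30], 0]
    - [[0, 0, -25], 0]
    - [[0, 0, -8], 0]
    - [[0, 0, 0], 0]

```text
clock: 23.35
position: [0.5604, -0.2254, 0.1759]
ee_rot: [-0.079, 0.771, 0.629, -0.055]
contact_force: [0.2, -0.1, -0.8]
width: 0.0848
```

```bash
python3 - <<'E'
from h import *
to((.459,.202,.14))
E
```

```text
23.35 pos [ 0.5604 -0.2254  0.1759] R [[0.202, 0.962, -0.185], [0.979, -0.195, 0.053], [0.014, -0.192, -0.981]] w 0.08481626879224867 f [ 0.2 -0.1 -0.8]
[0.459 0.202 0.14 ] tool shift mm [ 397.6 -174.1   76.5]
```

>>> carry_out:
  series:
    - [[18, -8, 1], 0]
    - [[36, -15, 3], 0]
    - [[38, -15, 3], 0]
    - [[38, -15, 3], 0]
    - [[38, -15, 3], 0]
    - [[38, -15, 3], 0]
    - [[38, -15, 3], 0]
    - [[38, -15, 3], 0]
    - [[38, -15, 3], 0]
    - [[28, -12, 3], 0]

```text
clock: 24.18
position: [0.4789, 0.1475, 0.1665]
ee_rot: [-0.088, 0.774, 0.623, -0.064]
contact_force: [1.0, 0.4, 0.7]
width: 0.085
```

```bash
python3 - <<'E'
from h import *
to((.459,.202,.11))
E
```

```text
24.1833 pos [0.4789 0.1475 0.1665] R [[0.215, 0.954, -0.208], [0.977, -0.208, 0.057], [0.011, -0.216, -0.976]] w 0.08503510037276105 f [1.  0.4 0.7]
[0.459 0.202 0.11 ] tool shift mm [ 48.3 -18.1  62.4]
```

>>> carry_out:
  series:
    - [[16, -5, 6], 0]
    - [[14, -5, 12], 0]
    - [[10, -2, 14], 0]
    - [[4, 0, 14], 0]
    - [[0, 0, 8], 0]
    - [[0, 0, 0], 0]
    - [[0, 0, 0], 0]

```text
clock: 24.77
position: [0.4472, 0.2075, 0.1072]
ee_rot: [-0.095, 0.77, 0.627, -0.073]
contact_force: [0.1, -1.1, 0.6]
width: 0.085
```

```bash
python3 - <<'E'
from h import *
to((.459,.203,.10),(.459,.203,.032))
E
```

```text
24.7667 pos [0.4472 0.2075 0.1072] R [[0.204, 0.951, -0.231], [0.979, -0.196, 0.055], [0.007, -0.237, -0.972]] w 0.08504479404115547 f [ 0.1 -1.1  0.6]
[0.459 0.203 0.1  ] tool shift mm [-2.1 13.8  4. ]
[0.459 0.203 0.032] tool shift mm [-0.5 16.1 66.1]
```

>>> carry_out:
  series:
    - [[0, 7, 2], 0]
    - [[0, 6, 8], 0]
    - [[0, 3, 12], 0]
    - [[1, 3, 12], 0]
    - [[1, 3, 12], 0]
    - [[1, 2, 11], 0]
    - [[0, 2, 8], 0]
    - [[0, 0, 3], 0]
    - [[0, 0, 0], 0]

```text
clock: 25.52
position: [0.4663, 0.2045, 0.0311]
ee_rot: [-0.092, 0.773, 0.624, -0.068]
contact_force: [0.6, -1.0, -0.0]
width: 0.0852
```

```bash
python3 - <<'E'
from h import *
to((.459,.202,.032))
E
```

```text
25.5167 pos [0.4663 0.2045 0.0311] R [[0.212, 0.952, -0.22], [0.977, -0.204, 0.057], [0.009, -0.227, -0.974]] w 0.08524210026217832 f [ 0.6 -1.  -0. ]
[0.459 0.202 0.032] tool shift mm [-4.  -6.6  0.6]
```

>>> carry_out:
  series:
    - [[-2, -3, 0], 0]
    - [[-2, -3, 0], 0]
    - [[0, 0, 0], 0]
    - [[0, 0, 0], 0]

```text
clock: 25.85
position: [0.4605, 0.2011, 0.0337]
ee_rot: [-0.091, 0.773, 0.624, -0.067]
contact_force: [-0.9, 0.2, 0.8]
width: 0.0852
```

>>> carry_out:
  series:
    - [[0, 0, 1], 0]
    - [[0, 0, 0], 0]
    - [[0, 0, 0], 0]
    - [[0, 0, 0], 0]
    - [[0, 0, 0], 0]
    - [[0, 0, 0], 0]
    - [[0, 0, 0], 0]
    - [[0, 0, 0], 0]
  fingers: 45

```text
clock: 26.52
position: [0.4613, 0.2016, 0.0345]
ee_rot: [-0.09, 0.773, 0.624, -0.065]
contact_force: [-0.1, -0.2, -0.8]
width: 0.0546
```

>>> carry_out:
  series:
    - [[0, -2, -8], 0]
    - [[0, -4, -18], 0]
    - [[0, -6, -27], 0]
    - [[0, -6, -30], 0]
    - [[0, -6, -30], 0]
    - [[0, -4, -20], 0]
    - [[0, 0, -8], 0]
    - [[0, 0, 0], 0]

```text
clock: 27.18
position: [0.463, 0.1986, 0.1857]
ee_rot: [-0.092, 0.773, 0.624, -0.068]
contact_force: [0.1, -0.0, -0.9]
width: 0.0548
```

```bash
python3 - <<'E'
from h import *
to((.464,-.203,.155))
s,im=snap('wrist','w5.png')
E
```

```text
27.1833 pos [0.463  0.1986 0.1857] R [[0.212, 0.952, -0.219], [0.977, -0.205, 0.057], [0.009, -0.226, -0.974]] w 0.054849175836746485 f [ 0.1 -0.  -0.9]
[ 0.464 -0.203  0.155] tool shift mm [-392.5   90.2    6.9]
```

View pics/w5.png

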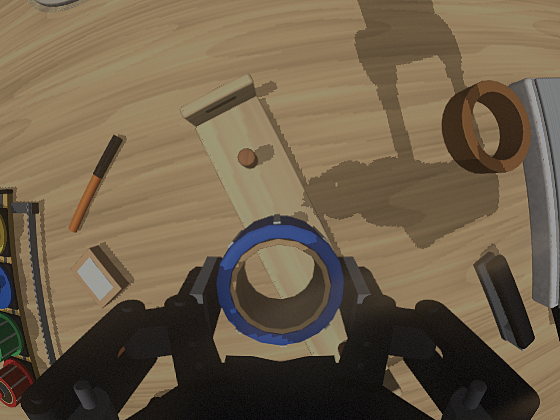

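The blue roll is held centrally (bore (280,280)), and the rolls already seated are visible at the left edge. Next I carry it across.

>>> carry_out:
  series:
    - [[-18, 4, -2], 0]
    - [[-36, 8, -2], 0]
    - [[-40, 9, -2], 0]
    - [[-40, 9, -2], 0]
    - [[-40, 9, -2], 0]
    - [[-40, 9, -2], 0]
    - [[-40, 9, -2], 0]
    - [[-40, 9, 0], 0]
    - [[-40, 9, 0], 0]
    - [[-24, 6, 0], 0]

```text
clock: 28.07
position: [0.4591, -0.1722, 0.1597]
ee_rot: [-0.103, 0.768, 0.628, -0.075]
contact_force: [0.8, 0.3, -0.2]
width: 0.0549
```

```bash
python3 - <<'E'
from h import *
to((.464,-.203,.115))
E
```

```text
28.0667 pos [ 0.4591 -0.1722  0.1597] R [[0.2, 0.948, -0.246], [0.98, -0.19, 0.064], [0.014, -0.253, -0.967]] w 0.05490111150109559 f [ 0.8  0.3 -0.2]
[ 0.464 -0.203  0.115] tool shift mm [-29.8  21.8  40.1]
```

>>> carry_out:
  series:
    - [[-12, 6, 2], 0]
    - [[-10, 6, 6], 0]
    - [[-5, 6, 10], 0]
    - [[-2, 4, 12], 0]
    - [[0, 0, 4], 0]
    - [[0, 0, 0], 0]
    - [[0, 0, 0], 0]

```text
clock: 28.65
position: [0.4627, -0.2028, 0.1091]
ee_rot: [-0.111, 0.768, 0.626, -0.077]
contact_force: [-0.2, 0.4, 0.2]
width: 0.0545
```

```bash
python3 - <<'E'
from h import *
to((.464,-.203,.10),(.464,-.203,.044))
E
```

```text
28.65 pos [ 0.4627 -0.2028  0.1091] R [[0.204, 0.944, -0.258], [0.979, -0.191, 0.074], [0.021, -0.267, -0.963]] w 0.05446320500775594 f [-0.2  0.4  0.2]
[ 0.464 -0.203  0.1  ] tool shift mm [-0.1  3.7  8.4]
[ 0.464 -0.203  0.044] tool shift mm [-1.1 15.  53.9]
```

>>> carry_out:
  series:
    - [[0, 2, 4], 0]
    - [[0, 3, 9], 0]
    - [[0, 4, 12], 0]
    - [[-1, 4, 12], 0]
    - [[-1, 3, 12], 0]
    - [[0, 2, 8], 0]
    - [[0, 1, 3], 0]
    - [[0, 0, 0], 0]

```text
clock: 29.32
position: [0.4677, -0.1997, 0.0437]
ee_rot: [-0.108, 0.766, 0.629, -0.076]
contact_force: [-0.4, 1.0, -0.4]
width: 0.0549
```

```bash
python3 - <<'E'
from h import *
to((.464,-.203,.044))
s,im=snap('scene','s3.png')
cv2.imwrite('pics/s3c.png',cv2.resize(im['frame'][140:330,120:320],None,fx=3,fy=3,interpolation=cv2.INTER_CUBIC))
E
```

```text
29.3167 pos [ 0.4677 -0.1997  0.0437] R [[0.198, 0.947, -0.252], [0.98, -0.186, 0.071], [0.02, -0.261, -0.965]] w 0.054867576738006456 f [-0.4  1.  -0.4]
[ 0.464 -0.203  0.044] tool shift mm [-3.9 -2.9  0.4]
```

View pics/s3c.png

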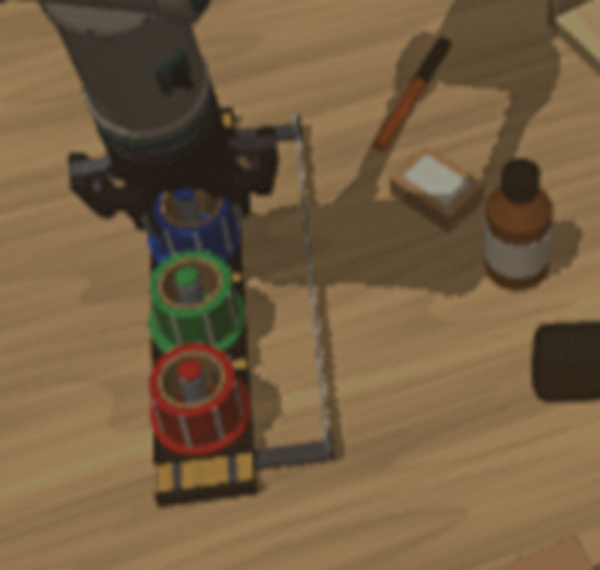

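The blue roll is down over its post (crop (190,205)). Green and red are seated flat, and the bottle is unmoved. I centre it slightly, release, and rise.

>>> carry_out:
  series:
    - [[-2, -2, 0], 0]
    - [[-1, -1, 0], 0]
    - [[0, 0, 0], 0]
    - [[0, 0, 0], 0]

```text
clock: 29.7
position: [0.4652, -0.2029, 0.0467]
ee_rot: [-0.107, 0.766, 0.629, -0.075]
contact_force: [0.0, 0.7, -0.2]
width: 0.0542
```

>>> carry_out:
  series:
    - [[0, 0, 0], 0]
    - [[0, 0, 0], 0]
    - [[0, 0, 0], 0]
    - [[0, 0, 0], 0]
    - [[0, 0, 0], 0]
    - [[0, 0, 0], 0]
  fingers: 85

```text
clock: 30.2
position: [0.4659, -0.2036, 0.0481]
ee_rot: [-0.105, 0.767, 0.629, -0.074]
contact_force: [0.5, -0.1, -1.7]
width: 0.0852
```

>>> carry_out:
  series:
    - [[0, 0, -6], 0]
    - [[0, 0, -12], 0]
    - [[0, 0, -20], 0]
    - [[0, 0, -27], 0]
    - [[0, 0, -30], 0]
    - [[0, 0, -30], 0]
    - [[0, 0, -30], 0]
    - [[0, 0, -8], 0]

```text
clock: 30.87
position: [0.5053, -0.2135, 0.2114]
ee_rot: [-0.11, 0.766, 0.629, -0.076]
contact_force: [0.0, -1.3, -0.6]
width: 0.0847
```

>>> carry_out:
  series:
    - [[15, 0, -5], 0]
    - [[30, 0, -5], 0]
    - [[30, 0, -5], 0]
    - [[30, 0, -5], 0]
    - [[30, 0, -5], 0]
    - [[30, 0, -5], 0]
    - [[15, 0, -2], 0]
    - [[5, 0, 0], 0]
    - [[0, 0, 0], 0]

```text
clock: 31.62
position: [0.5491, -0.0201, 0.2445]
ee_rot: [-0.114, 0.766, 0.628, -0.077]
contact_force: [-0.6, -1.0, -0.1]
width: 0.085
```

```bash
python3 - <<'E'
from h import *
to()
_,a=snap('scene','s4.png');_,b=snap('top','t4.png')
A=cv2.resize(a['frame'][150:320,140:340],None,fx=2,fy=2,interpolation=cv2.INTER_CUBIC)
B=cv2.resize(b['frame'][140:310,230:420],None,fx=2,fy=2,interpolation=cv2.INTER_CUBIC)
cv2.imwrite('pics/f4.png',np.hstack([A,B]))
E
```

```text
31.6167 pos [ 0.5491 -0.0201  0.2445] R [[0.2, 0.944, -0.262], [0.979, -0.186, 0.078], [0.025, -0.272, -0.962]] w 0.08498118254101188 f [-0.6 -1.  -0.1]
```

View pics/f4.png

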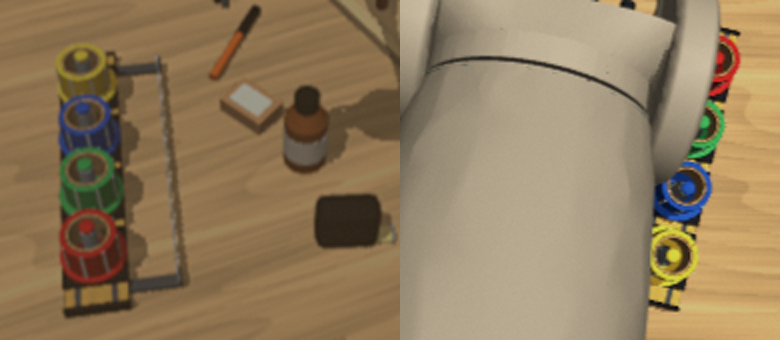

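All four rolls sit level on their own colours with the tips showing through the bores (scene crop x ≈ 85–95, y ≈ 75, 125, 180, 245). The bottle stands upright at (307,130) and the arm is clear.

```bash
python3 -c "
from rig import manip
print(manip.sign_off())"
```

```text
the job is handed in; nothing more can be done
None
```

All four rolls are on the spindles of their own colours, and I've handed the job in at about 31.7 s on the clock, against the 128 s limit. I took them in the order red, yellow, green, blue, then released everything and moved the gripper clear.

**Last checks:** The final scene and top pictures show each roll sitting level on its plate with its coloured tip showing through the bore. I judged flatness by eye and did not measure it. The bottle looks upright and in the same place, and the gripper is open about 0.24 m above the bench. The contact-force readings I saw stayed under about 3 N, so there was no sign of pressing.

**What went wrong:** The tool slowly tilted during the moves, reaching about 15° by the end, and the move interface gave me no way to turn it back. Each roll was picked up upright and gained only about 2–4° of tilt on the way across. The rolls settled flat when released.

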